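# Lock a bottle guide into the capping rail

## Robot

A 6-joint arm with a two-finger parallel gripper is mounted at the origin on the work surface. World frame = base frame: x ahead of the robot, y to its left, z up, the work surface at z = 0. Lengths are in m, angles in rad, forces in N, time in s.
With the tool pointing down it reaches from about 0.275 to 0.75 m from the base axis. Payload 10.2 kg.
Tool frame: the origin (TCP) lies at the very end of the fingers, on their centre line; the grasp point (between the pads) lies 19 mm behind it; z points along the fingers, y is the line along which they close (so a half turn about z gives the same grasp; the last joint's range is limited). The gripper opens to 85 mm and grips with 20 to 120 N. Pads are 22 mm wide; open, the fingers measure 114 mm over their backs; the gripper's body (76 mm by 85 mm) begins 54 mm behind the grasp point. The pads swing forward as they close: fully open they stand 13 mm farther back than shut.
Start: joints at [1.078, 0.313, 1.498, -0, 1.331, -0.223], TCP at [0.14, 0.506, 0.231] pointing down, gripper open.
Joint ranges: [-2.94, 2.94], [-0.97, 2.17], [0.19, 2.56], [-1.23, 4.37], [0.02, 3.11], [-2.88, 2.88]. Speed limits (rad/s): [2.39, 2.39, 3.01, 3.14, 3.14, 3.14].

## Interface

Orientations are given as a 3x3 rotation matrix whose columns are the frame's x, y, z axes.
In Python, from rig import env, optics gives the robot as it stands. Calls block until the motion is done:
- env.move_pose(position, orientation): joint-space move of the TCP to a pose.
- env.move_l(position, ori=None, feed=0.15, threshold=None): straight line of the TCP; ori=None keeps the orientation; feed is the mean speed in m/s. With threshold (N) it stops when the force on the tool has changed by that much, and returns True; else False.
- env.move_joints(angles): joint-space move.
- env.move_gripper(opening): finger opening in m; the grip force is fixed at half the most; returns when the fingers have stopped.
- env.wait(seconds).
- env.inverse_kinematics(position, orientation): joint angles nearest the present ones, or None.
- optics.read_camera(name): name is "scene" or "top" or "wrist"; returns a dict with "img" (420x560x3 uint8, red, green, blue), "K" (3x3 intrinsics, pixels), "k1" (the pictures are not rectified: a ray, as slopes to the right and down, at radius r is drawn at 1 + k1 r^2 times it, then the intrinsics apply), "extrinsics" (4x4, takes a point from camera to world coordinates); the wrist camera has in their place "tool_from_camera" (4x4, takes a point from camera to tool coordinates, whose origin is the TCP and whose axes are the flange's). Camera axes: x right, y up, looking along -z (the intrinsics and any distortion apply to the point x, -y, -z); pixel columns grow to the right and rows downward; lengths in m; the calibration is good to about 2 mm. A picture is of the moment at which its call begins: read the wrist's pose just before it. There is no depth.
A pose or a line that the arm cannot do raises env.MotionError and nothing moves.
- env.hand_in(): hands the job in; it is judged then, once.
Trained networks look in a picture, given as the dict that the camera call returned (one of the last four; its "shot" number tells which), for a name from the list of things; names that differ only in an ending like _2 or _b are one class to them, and where a whole thing is asked for, a point or a joint stands for the part that bears it (a point fixed in the world has none). Each returns a list of dicts, best first, with "conf" (0 to 1); they miss things now and then, are a little off and sometimes report something else, mostly with a low value. They report only what shows in the picture. A call takes as long as a camera call.
- optics.cut_out(picture, name): "region" (420x560 bool, what is visible of it) and "uv" ([column, row] in pixels, amid what is visible of it).
Readings, each from a call of its own:
- env.current_time_s(): time.
- env.current_joints(): joint angles.
- env.current_joint_velocities(): joint speeds.
- env.current_tau(): joint torques, N m.
- env.current_eef_pos(): TCP position.
- env.current_eef_rot(): TCP orientation.
- env.current_force(): force on the tool from outside, world axes, zero at the start.
- env.current_ft_torque(): the same for the moment, N m.
- env.current_gripper_width(): finger opening in m.
- env.current_grasp_force(): force on a finger pad.
Only numpy, scipy, OpenCV 4.12 (cv2) and the standard library are available. Lean on these libraries where they do the work, as an engineer would, in place of code of your own. Each camera call takes 0.05 s, during which the arm holds its last target. There are 200 camera calls.

## Task

Take the blue-handled bottle guide from the foam tray, put its foot into the rail's slot on the green-marked side of the red index stop, press it down against the spring strip and twist it a quarter turn clockwise so that it locks under the lips. Then, with the foot still turned across, slide it to the red-marked index stop, push the sprung stop in until it is solid and lean on it firmly for a moment (about 10 N), without ramming it, crushing the strip or wrenching the rail, and let go so that the guide stays upright, locked and holding the stop pushed in. Leave the bottles, jar and screwdriver alone.

Things in the scene. Friction and masses are not known exactly. Their poses are not given: they have to be found in the camera images.
- guide_grip (a point): Centre of the blue handle of the loose bottle guide, which stands upright in a pocket of the white foam tray. Handle: flat-sided bar 36 mm long (x) x 14 mm thick (y) x 42 mm high, white band near the top. Centre is 48 mm above the underside of the foot. Under the handle a 12 mm round stem shows for 19 mm, then the steel T-nut foot. Guide 69 mm high, 0.1 to 0.2 kg.
- guide_foot (a point): Centre of the guide's steel foot, 34 mm long (x, parallel to the handle) x 16 mm wide (y) x 8 mm high; 4 mm above its underside, 44 mm under guide_grip. Two opposite corners are cut back: in the channel it turns only clockwise seen from above, until it jams on the walls about a quarter turn on (up to 9 degrees past it, or short of it if off centre); anticlockwise it jams at about 45 degrees.
- guide: The same guide as a whole, origin at the centre of the underside of its foot; axes as guide_grip.
- rail: Fixed grey metal rail 240 mm long (x) x 90 wide (y) x 26 high, origin at the centre of its underside. A T-slot runs along x in the middle of its top: slot 19 mm wide between lips 5 mm thick (lip undersides 21 mm above the rail's underside); channel below 35.5 mm wide, plugged for 6 mm at both ends. Its floor is the sprung strip.
- strip: Sprung steel strip 226 x 15 x 4 mm, floor of the rail's channel, moves only up and down. Origin under its centre. Top at rest 9 mm below the rail's top; travel 9 mm: 3.5 N to start, 8 N at 4 mm, 14 N at 9 mm, then solid. The foot clears the lips and can turn only when it is pushed down over 4 mm. Let go after the turn, the strip lifts the foot against the lips and holds it.
- slot_entry (a point): Point in the middle of the slot, at the height of the rail's top, 50 mm from the rail's centre towards its -x end, between two green marks 40 mm long: a free place to put the guide in.
- index_stop: Stop in the +x half of the channel; red marks 12 mm wide on the rail's top and flanks. Origin mid-slot at the height of the rail's underside, at the marks' edge nearer the rail's -x end; x as the rail's. The contact face of its two dogs, hidden under the lips, is set anywhere up to 14 mm either side of that edge: find it by feel. A foot turned across meets it with its side, 8 mm from its centre.
- buffer (a joint): The stop's two sprung dogs, in m: 0 free, 0.004 pushed fully home by the guide's foot towards the rail's +x (0.8 N to start, 2 N at 4 mm, then solid). An unturned foot passes between them. A guide slid with its foot pushed clear of the lips drags by up to about 10 N; let go and held by the lips, it stays against the sprung dogs.
- tray: White foam tray 220 (x) x 120 (y) x 30 mm, fixed, origin at the centre of its underside; pockets 14 mm deep. The guide's pocket is 65 mm from the centre towards -x; bottles stand at the other end.
- bottle0: Dropper bottle, 32 mm diameter, 92 mm high, in a pocket of the tray; origin at the centre of its underside. Leave alone.
- bottle1: Dropper bottle, 32 mm diameter, 92 mm high, in a pocket of the tray; origin at the centre of its underside. Leave alone.
- bottle2: Dropper bottle, 32 mm diameter, 92 mm high, in a pocket of the tray; origin at the centre of its underside. Leave alone.
- bottle3: Dropper bottle, 32 mm diameter, 92 mm high, standing on the bench; origin at the centre of its underside. Leave alone.
- bottle4: Dropper bottle, 32 mm diameter, 92 mm high, standing on the bench; origin at the centre of its underside. Leave alone.
- jar: White jar, 64 mm diameter, 70 mm high, on the bench; origin under its centre. Leave alone.
- driver: Screwdriver lying on the bench along its x. Leave alone.

How it is judged:
By the outcome, as a careful person would: the job done as asked, in the order asked, and still so for the second after the job is handed in, with the robot touching nothing.
It also fails if it takes over 72 s, if anything falls off the work surface, if the arm or the gripper's body presses on something with over 40 N, if the wrist force passes 120 N, or if a joint passes its speed limit or range.

## Working session

There is one attempt and no reset: what is moved stays moved. The work goes in short steps, each a Python script; the robot and the scene stay as the last script left them, time stands still between calls to the robot, and variables do not carry over. Pictures are saved under pics/ and viewed, at most 10 in all, crops included, and the job is handed in when it is done.

```bash
ls; mkdir -p pics
cat > h.py <<'E'
import numpy as np, cv2
from rig import env, optics
def ray(p,uv,T=None):
    K=p["K"];k=p["k1"]
    d=np.array([(uv[0]-K[0,2])/K[0,0],(uv[1]-K[1,2])/K[1,1]]);s=d.copy()
    for _ in range(20): s=d/(1+k*(s@s))
    E=p["extrinsics"] if T is None else T@p["tool_from_camera"]
    E=np.array(E)
    return E[:3,3],E[:3,:3]@np.array([s[0],-s[1],-1])
def onz(p,uv,z,T=None):
    o,d=ray(p,uv,T);return o+d*(z-o[2])/d[2]
def toolT():
    T=np.eye(4);T[:3,:3]=env.current_eef_rot();T[:3,3]=env.current_eef_pos();return T
def save(p,n): cv2.imwrite("pics/"+n,np.ascontiguousarray(p["img"][:,:,::-1]))
def down(a):  # tool y axis (closing line) at world angle a, z down
    y=np.array([np.cos(a),np.sin(a),0]);z=np.array([0,0,-1.]);return np.column_stack([np.cross(y,z),y,z])
E
python3 - <<'E'
from h import *
for c in("top","scene"):
    p=optics.read_camera(c);save(p,c+".png")
    for n in("guide_grip","rail","index_stop","tray","guide_foot","slot_entry"):
        try: r=optics.cut_out(p,n)
        except Exception as e: print(n,e);continue
        for q in r[:2]:
            print(c,n,round(q["conf"],2),q["uv"],q["region"].sum(),onz(p,q["uv"],{"guide_grip":.085,"rail":.026,"index_stop":.026,"tray":.03}.get(n,.02)).round(4))
print(env.current_eef_rot(),env.current_time_s())
E
```

```text
pics
top guide_grip 0.49 [402.2, 222.8] 151 [ 0.569  -0.2374  0.085 ]
top rail 0.57 [217.9, 252.6] 3569 [0.5097 0.1869 0.026 ]
top index_stop 0.62 [192.3, 245.8] 80 [0.5268 0.2481 0.026 ]
top index_stop 0.46 [218.6, 250.6] 3758 [0.5144 0.1852 0.026 ]
top tray 0.88 [378.5, 230.9] 4359 [ 0.5535 -0.1927  0.03  ]
top tray 0.69 [248.9, 145.5] 162 [0.7642 0.1096 0.03  ]
top guide_foot 0.65 [405.6, 223.7] 132 [ 0.5694 -0.2591  0.02  ]
top guide_foot 0.26 [354.9, 123.5] 687 [ 0.814  -0.1468  0.02  ]
top slot_entry 0.66 [217.8, 254.3] 3840 [0.5056 0.1882 0.02  ]
top slot_entry 0.52 [341.1, 219.1] 179 [ 0.5835 -0.1066  0.02  ]
scene guide_grip 0.69 [237.9, 155.3] 205 [ 0.591  -0.1978  0.085 ]
scene guide_grip 0.68 [283.9, 174.2] 364 [ 0.555 -0.061  0.085]
scene rail 0.52 [250.7, 183.1] 2149 [ 0.5841 -0.158   0.026 ]
scene index_stop 0.67 [397.1, 270.5] 235 [0.53   0.2487 0.026 ]
scene tray 0.88 [254.3, 186.4] 2154 [ 0.5883 -0.1345  0.03  ]
scene guide_foot 0.76 [237.6, 156.0] 264 [ 0.535  -0.3084  0.02  ]
scene guide_foot 0.61 [158.1, 217.2] 1129 [ 0.8117 -0.1631  0.02  ]
scene slot_entry 0.7 [387.7, 262.9] 5415 [0.5233 0.221  0.02  ]
scene slot_entry 0.58 [237.1, 154.0] 227 [ 0.5303 -0.3194  0.02  ]
[[-9.63826738e-01  2.66529586e-01  3.23047119e-07]
 [ 2.66529585e-01  9.63826737e-01 -4.03406173e-05]
 [-1.10633295e-05 -3.87952640e-05 -9.99999999e-01]] 0.7
```

View pics/top.png

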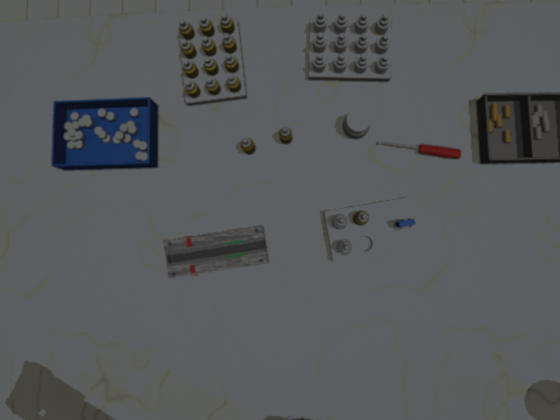

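View pics/scene.png

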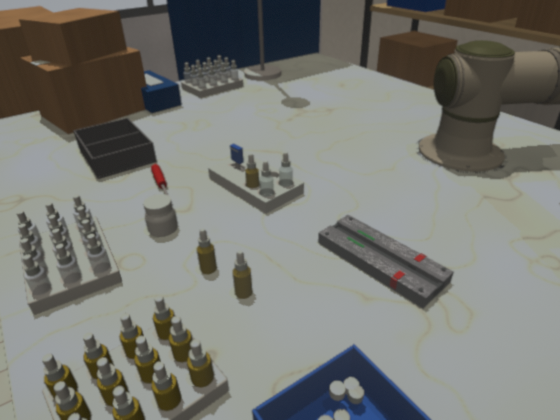

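Top view: the rail is at about (217,251) with red marks at (190,241) and (193,269), and green marks near (236,242). Its +x end points image-left. The guide handle is at (405,223) on the tray. The scene view agrees with this. Next I'll take wrist close-ups.

Run:
```python
from h import *
np.set_printoptions(precision=4,suppress=True)
p=optics.read_camera("wrist");print(p["tool_from_camera"],p["K"],p["k1"])
C=np.array(p["tool_from_camera"])
def look(target,h,a):
    R=down(a); axis=R@C[:3,:3]@[0,0,-1]
    # put camera axis through target with camera at height h
    cam=np.array(target)-axis*(h-target[2])/(-axis[2])*1.0
    pos=cam-R@C[:3,3]; return pos,R
for name,t,a in(("rail",[.51,.187,.026],0.1),("guide",[.565,-.245,.06],0.1)):
    for aa in(a,a+np.pi):
        for h in (.34,.3):
            pos,R=look(t,h,aa); print(name,aa,h,pos,env.inverse_kinematics(pos,R))
pos,R=look([.51,.187,.026],.32,0.1+np.pi)
env.move_pose(pos,R)
T=toolT();p=optics.read_camera("wrist");save(p,"w1.png")
np.savez("w1.npz",T=T)
for n in("index_stop","rail","slot_entry"):
    for q in optics.cut_out(p,n)[:2]: print(n,q["conf"],q["uv"],q["region"].sum(),onz(p,q["uv"],.026,T))
print(env.current_time_s())
```

```text
[[-0.0006  0.9526  0.3042  0.078 ]
 [ 1.      0.0006  0.0003 -0.0015]
 [ 0.0001  0.3042 -0.9526 -0.1426]
 [ 0.      0.      0.      1.    ]] [[310.8806   0.     274.8551]
 [  0.     310.8806 207.5941]
 [  0.       0.       1.    ]] -0.06083901916315409
rail 0.1 0.34 [0.5094 0.2093 0.1974] [ 0.1771  0.3966  1.4708 -0.      1.2743  0.0771]
rail 0.1 0.3 [0.5106 0.1966 0.1574] [ 0.1533  0.4281  1.5346 -0.      1.1788  0.0533]
rail 3.241592653589793 0.34 [0.5106 0.1647 0.1974] None
rail 3.241592653589793 0.3 [0.5094 0.1774 0.1574] None
guide 0.1 0.34 [ 0.5655 -0.2335  0.1974] [-0.5829  0.5303  1.2668 -0.      1.3444 -0.6829]
guide 0.1 0.3 [ 0.5667 -0.2462  0.1574] [-0.5992  0.5769  1.2987 -0.      1.266  -0.6992]
guide 3.241592653589793 0.34 [ 0.5645 -0.2565  0.1974] [-0.6151  0.5491  1.2369 -0.      1.3556  2.4265]
guide 3.241592653589793 0.3 [ 0.5633 -0.2438  0.1574] [-0.5991  0.568   1.3134 -0.      1.2602  2.4425]Traceback (most recent call last):
  File "<stdin>", line 15, in <module>
rig.MotionError: the arm cannot take that pose within its joint ranges
```

```bash
cat >> h.py <<'E'
np.set_printoptions(precision=4,suppress=True)
C=np.array([[-0.0006,.9526,.3042,.078],[1,.0006,.0003,-.0015],[.0001,.3042,-.9526,-.1426],[0,0,0,1]])
def look(t,h,a):
    R=down(a);ax=R@C[:3,:3]@[0,0,-1];cam=np.array(t)-ax*(h-t[2])/(-ax[2])
    return cam-R@C[:3,3],R
E
python3 - <<'E'
from h import *
for n,t,names in(("rail",[.51,.187,.026],("index_stop","slot_entry")),("guide",[.565,-.245,.06],("guide_grip","guide"))):
    env.move_pose(*look(t,.33,.1))
    T=toolT();p=optics.read_camera("wrist");save(p,"w_"+n+".png")
    np.savez("w_"+n+".npz",T=T,img=p["img"],K=p["K"],k1=p["k1"],tool_from_camera=p["tool_from_camera"])
    for m in names:
        for q in optics.cut_out(p,m)[:2]: print(m,q["conf"],q["uv"],q["region"].sum(),onz(p,q["uv"],.026 if n=="rail" else .085,T))
print(env.current_time_s(),env.current_force())
E
```

```text
index_stop 0.91 [298.2, 144.6] 506 [0.5267 0.2523 0.026 ]
slot_entry 0.57 [274.3, 185.7] 19468 [0.5078 0.2093 0.026 ]
guide_grip 0.71 [277.4, 215.1] 932 [ 0.5683 -0.2437  0.085 ]
guide_grip 0.54 [230.6, 38.0] 1800 [ 0.5211 -0.1135  0.085 ]
guide 0.6 [275.9, 209.0] 879 [ 0.5665 -0.2385  0.085 ]
4.4333 [-1.4273 -0.5445  0.0734]
```

View pics/w_rail.png

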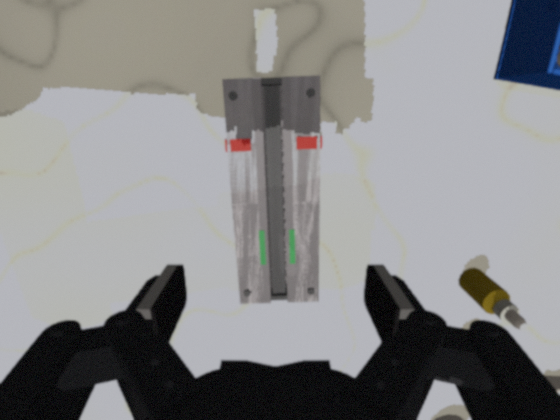

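View pics/w_guide.png

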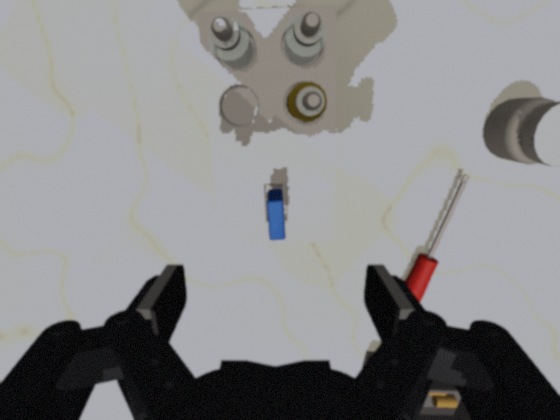

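Rail view: red marks at (240,145) and (307,142), green marks at (263,247) and (292,246), so the slot entry is near (278,246). The slot runs up the image towards +x. Guide view: the blue handle spans about (268–285, 188–240). I'll segment both.

Run:
```python
from h import *
def seg(n,lo,hi,z,box,k=4):
    d=dict(np.load(n+".npz"));hsv=cv2.cvtColor(d["img"],cv2.COLOR_RGB2HSV)
    m=np.zeros((420,560),np.uint8);x0,y0,x1,y1=box
    m[y0:y1,x0:x1]=cv2.inRange(hsv,lo,hi)[y0:y1,x0:x1]
    c,l,s,ce=cv2.connectedComponentsWithStats(m)
    out=[]
    for i in range(1,c):
        if s[i,4]<30: continue
        r=cv2.minAreaRect(np.argwhere(l==i)[:,::-1].astype(np.float32))
        print(n,s[i],ce[i],r,"W",onz(d,ce[i],z,d["T"]))
        out.append((ce[i],onz(d,ce[i],z,d["T"])))
    return d,out
d,g=seg("w_rail",(45,80,40),(85,255,255),.026,(200,60,350,310))
d,r1=seg("w_rail",(0,120,60),(10,255,255),.026,(200,60,350,310))
seg("w_rail",(170,120,60),(180,255,255),.026,(200,60,350,310))
gm=np.mean([x[1] for x in g[:2]],0);
print("green mid",gm)
# corners
for uv in((223.5,79),(319.5,76.5),(240,302),(319,301)): print(uv,onz(d,uv,.026,d["T"]))
d,b=seg("w_guide",(100,120,20),(130,255,255),.085,(250,170,300,260))
a=cv2.resize(d["img"][165:255,235:325],(400,400),interpolation=cv2.INTER_CUBIC)
e=dict(np.load("w_rail.npz"))["img"]
f=cv2.resize(e[125:165,215:335],(400,133),interpolation=cv2.INTER_CUBIC)
f2=cv2.resize(e[275:315,215:335],(400,133),interpolation=cv2.INTER_CUBIC);f3=cv2.resize(e[65:105,215:335],(400,133),interpolation=cv2.INTER_CUBIC)
o=np.hstack([a,np.vstack([f3,f,f2,f2[:1]])]);cv2.imwrite("pics/crop.png",o[:,:,::-1])
```

```text
w_rail [260 231   5  33 139] [262.0791 246.741 ] ((262.0, 247.0), (32.0, 4.0), 90.0) W [0.5015 0.1412 0.026 ]
w_rail [290 230   5  33 148] [291.7703 246.9054] ((292.0, 246.0), (32.0, 4.0), 90.0) W [0.5332 0.1442 0.026 ]
w_rail [297 137  20  12 219] [305.9269 142.274 ] ((306.5, 142.5), (11.0, 19.0), 90.0) W [0.5338 0.2553 0.026 ]
w_rail [231 139  19  12 211] [240.0569 144.4834] ((240.0, 144.5), (11.0, 18.0), 90.0) W [0.4707 0.2468 0.026 ]
green mid [0.5173 0.1427 0.026 ]
(223.5, 79) [0.4513 0.3048 0.026 ]
(319.5, 76.5) [0.5386 0.3158 0.026 ]
(240, 302) [0.4824 0.0693 0.026 ]
(319, 301) [0.5723 0.0798 0.026 ]
w_guide [267 190  17  49 693] [275.557 214.303] ((275.27435302734375, 214.11505126953125), (48.558876037597656, 15.166332244873047), 86.18592071533203) W [ 0.5667 -0.2432  0.085 ]
```

View pics/crop.png

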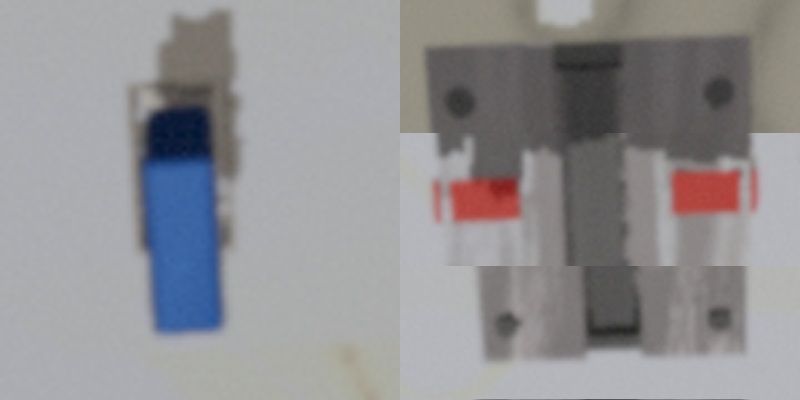

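The crop shows the handle's top face at about (269–285, 200–239); the dark blue part is its far end face. The rail's corners check out at 238 × 89 mm, and the slot line agrees within 1 mm between marks and corners. Now the grasp.

Run:
```python
from h import *
d=dict(np.load("w_guide.npz"))
k=.225
P=[onz(d,(235+k*x-.4,165+k*y-.4),.085,d["T"]) for x,y in((145,160),(213,158),(156,331),(222,328))]
P=np.array(P);print(P)
c=P.mean(0);ax=(P[0]+P[1]-P[2]-P[3])[:2];yaw=np.arctan2(ax[1],ax[0]);print(c,np.linalg.norm(ax)/2,np.linalg.norm(P[1]-P[0]),np.degrees(yaw))
a=yaw-np.pi/2;R=down(a)
env.move_gripper(.05)
env.move_pose([c[0],c[1],.11],R)
print("hit",env.move_l([c[0],c[1],.047],feed=.08,threshold=5))
env.move_gripper(0.0)
print(env.current_gripper_width(),env.current_grasp_force(),env.current_force(),env.current_eef_pos())
print("f",env.current_force());env.move_l([c[0],c[1],.14],feed=.1)
T=toolT();p=optics.read_camera("wrist");save(p,"held.png")
print(env.current_gripper_width(),env.current_force(),env.current_time_s())
```

```text
[[ 0.5587 -0.232   0.085 ]
 [ 0.5712 -0.2304  0.085 ]
 [ 0.564  -0.266   0.085 ]
 [ 0.5766 -0.2641  0.085 ]]
[ 0.5676 -0.2481  0.085 ] 0.03426166759143408 0.012578737679234918 98.99227997626946
hit False
0.01320912865654906 58.67817521095276 [-0.4269  1.3282  2.6409] [ 0.5678 -0.2482  0.0474]
f [-0.4269  1.3282  2.6409]
0.01350000120602403 [ 0.3247 -0.5027 -1.8053] 7.7667
```

```bash
cat >> h.py <<'E'
yaw=np.radians(97.75);u=np.array([np.cos(yaw),np.sin(yaw),0]);n=np.array([u[1],-u[0],0]);ENT=np.array([.5176,.1428,0])
OFF=.0314
def F(f0=0): 
    f=env.current_force()-f0;return np.array([f@u,f@n,f[2]])
E
python3 - <<'E'
from h import *
R=down(yaw-np.pi/2)
print(env.inverse_kinematics(ENT+[0,0,.12],R))
env.move_pose(ENT+[0,0,.12],R)
env.move_l(ENT+[0,0,.026+OFF+.004],feed=.1)
env.wait(.2);f0=env.current_force()
hit=env.move_l(ENT+[0,0,.0195+OFF],feed=.02,threshold=4)
print(hit,env.current_eef_pos()-ENT-[0,0,OFF],F(f0),env.current_ft_torque())
np.save("f0.npy",f0)
if not hit:
    p0=env.current_eef_pos();r=[]
    for s in(1,-1):
        h=env.move_l(p0+s*.004*n,feed=.008,threshold=4)
        q=(env.current_eef_pos()-p0)@n;r.append(q);print(s,h,q,F(f0))
        env.move_l(p0,feed=.02)
    print("mid",np.mean(r))
T=toolT();p=optics.read_camera("wrist");save(p,"ins.png")
print(env.current_time_s())
E
```

```text
[ 0.0509  0.4514  1.6078 -0.      1.0824 -0.0844]
False [ 0.     -0.      0.0195] [ 0.4955  0.7979 -1.1658] [ 0.0089  0.0356 -0.0218]
1 True 0.0015785399746985284 [ 0.2907  0.7346 -0.5672]
-1 True -0.0011553932966595413 [0.0895 2.8266 0.7165]
mid 0.00021157333901949352
12.0833
```

View pics/ins.png

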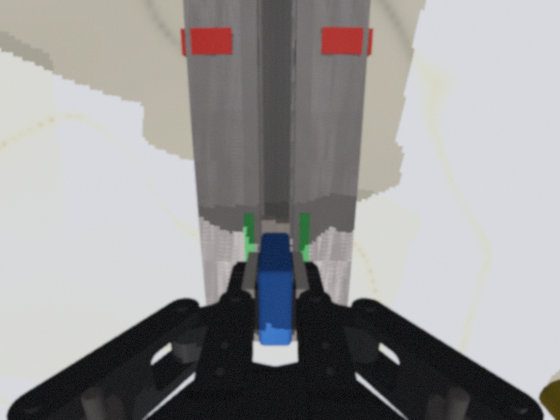

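The foot is in the slot between the green marks. Side feel gave 2.7 mm of play, so the centre is at +0.2 mm. Next: press down and twist in steps, watching the forces.

Run:
```python
from h import *
f0=np.load("f0.npy")
P=ENT+.0002*n
hit=env.move_l(P+[0,0,.0113+OFF],feed=.02,threshold=20)
print(hit,env.current_eef_pos()[2]-OFF,F(f0))
t0=env.current_ft_torque()
P=P+[0,0,.0113+OFF]
for dg in(20,40,55,70,80,86):
    R=down(yaw-np.pi/2-np.radians(dg))
    env.move_pose(P,R);env.wait(.1)
    f=np.mean([F(f0) for _ in range(3)],0);tz=env.current_ft_torque()-t0
    print(dg,f,tz,((env.current_eef_pos()-P)@n)*1e3)
    if abs(tz[2])>.5 : print("jam");break
    if abs(f[1])>4: P=P+n*np.sign(f[1])*.0005
print(P-ENT,env.current_time_s())
np.save("P.npy",P)
```

```text
False 0.011697349109153335 [-0.4704 -2.7031  8.4392]
20 [-0.4131 -1.223   8.5006] [ 0.1188 -0.4539 -0.0788] 0.7446565556539338
40 [ 0.2552 -0.8688  8.5914] [ 0.1064 -0.528  -0.0897] 0.8131020626728084
55 [-0.0746 -0.8525  8.0423] [ 0.085  -0.5202 -0.0484] 0.759115771801033
70 [-0.4238 -1.4975  7.7648] [ 0.1276 -0.4582 -0.0134] 0.7268787025430091
80 [ 0.5699 -1.025   9.8194] [ 0.0732 -0.5176 -0.0454] 0.7769287618217394
86 [ 0.5334 -0.8976  8.5896] [ 0.0928 -0.4559 -0.0813] 0.6085193016896034
[0.0002 0.     0.0427] 15.35
```

No jam up to 86°. Finish the turn, centre the foot across the channel, and slide most of the way.

Run:
```python
from h import *
f0=np.load("f0.npy");P=np.load("P.npy")
R=down(yaw-np.pi)
env.move_pose(P,R);env.wait(.1);print(F(f0),env.current_ft_torque())
p0=env.current_eef_pos();p0[2]=P[2];r=[]
for s in(1,-1):
    h=env.move_l(P+s*.003*n,feed=.008,threshold=5)
    q=(env.current_eef_pos()-P)@n;r.append(q);print(s,h,q,F(f0),env.current_ft_torque())
    env.move_l(P,feed=.02)
m=np.mean(r);print("mid",m)
# command offset: actual position sits off command by (p0-P)@n
P=P+n*(m-(env.current_eef_pos()-P)@n*.5)
env.move_l(P,feed=.02);env.wait(.1);print((env.current_eef_pos()-ENT)@n,F(f0))
s=0
for s in(.01,.03,.05,.065):
    h=env.move_l(P+s*u,feed=.04,threshold=14)
    e=env.current_eef_pos()-ENT;print(s,h,e@u,e@n,e[2]-OFF,F(f0),env.current_ft_torque())
    if h:break
np.save("P.npy",P);print(env.current_time_s())
```

```text
[0.4046 0.0711 8.2279] [ 0.1034  0.2793 -0.0495]
1 True 0.0005406556558555456 [-0.8009 -1.7289  7.7924] [-0.0676  0.3838 -0.0475]
-1 True 0.0003372989830272153 [-0.9625 -0.5631  6.5901] [0.0502 0.0941 0.0268]
mid 0.0004389773194413804
0.0006536026905863057 [ 0.5241 -2.1409  8.8998]
0.01 False 0.009408287970155454 0.0006572892852333463 0.011823482556935536 [-4.0029 -1.7665  8.0646] [-0.8222  0.3976  0.0284]
0.03 False 0.029258671096133906 0.0006405076159395402 0.011812114770523498 [-4.7289 -2.3999  8.7978] [-1.0574  0.4004  0.0218]
0.05 False 0.04928178824215948 0.0006152197438408408 0.011784064722657611 [-5.2084 -2.234   9.0223] [-1.032   0.4397  0.0049]
0.065 False 0.06439146284812096 0.0005904219072320304 0.01176248394355913 [-3.2123 -2.6299  8.4257] [-0.961   0.4257  0.0345]
19.3083
```

Run:
```python
from h import *
f0=np.load("f0.npy");P=np.load("P.npy")
s=.065;L=[];step=.002
def fm(k=4):
    r=[]
    for _ in range(k): env.wait(.02);r.append(F(f0))
    return np.mean(r,0)
while s<.116:
    s+=step;env.move_l(P+s*u,feed=.02)
    f=fm();x=(env.current_eef_pos()-ENT)@u;L.append((round(s,4),round(x,4),*f.round(2)))
    if len(L)>4 and -f[0]>3+np.median([-l[2] for l in L[:5]]): step=.0005
    drag=np.median([-l[2] for l in L[:6]])
    if -f[0]>drag+10: break
    if env.current_time_s()>52: break
for l in L: print(*l)
env.wait(.6);f=fm();print("drag",drag,"hold",f,env.current_ft_torque(),env.current_time_s())
np.save("S.npy",s)
```

```text
0.067 0.0661 -6.43 -2.45 8.58
0.069 0.068 -6.73 -3.17 8.44
0.071 0.0699 -6.74 -2.37 8.81
0.073 0.0719 -7.01 -2.98 8.56
0.075 0.0739 -6.36 -2.63 8.56
0.077 0.0759 -6.97 -2.58 9.18
0.079 0.078 -7.0 -2.61 9.03
0.081 0.08 -6.92 -2.64 9.04
0.083 0.082 -6.18 -2.77 8.72
0.085 0.0839 -6.86 -2.81 8.5
0.087 0.086 -6.97 -2.44 8.53
0.089 0.0879 -6.82 -3.09 8.76
0.091 0.09 -6.91 -2.87 8.66
0.093 0.0919 -6.93 -2.89 7.96
0.095 0.094 -6.81 -2.67 9.05
0.097 0.0959 -7.52 -2.46 8.36
0.099 0.0977 -8.32 -2.83 8.76
0.101 0.0992 -11.27 -2.9 9.58
0.1015 0.0993 -13.64 -3.38 9.53
0.102 0.0994 -16.04 -3.29 10.01
0.1025 0.0996 -17.77 -3.55 10.34
drag 6.735 hold [-17.9947  -3.4345  10.1699] [-3.6242  0.3173 -0.0889] 26.625
```

Solid contact is at about 99 mm and the guide was leaned on with about 11 N net. Now ease the load, let the strip lift the foot under the lips, release and check.

Run:
```python
from h import *
f0=np.load("f0.npy");P=np.load("P.npy");s=float(np.load("S.npy"))
def st(t): env.wait(.1);e=env.current_eef_pos()-ENT;print(t,e@u,e@n,e[2]-OFF,F(f0))
s-=.0016;env.move_l(P+s*u,feed=.01);st("eased")
for dz in(.0008,.0015,.002):
    env.move_l(P+s*u+[0,0,dz],feed=.01);st(dz)
    if F(f0)[2]<2.5: break
env.move_gripper(.045);st("open")
e=env.current_eef_pos();env.move_l(e+[0,0,.10],feed=.08)
c=P+.0993*u;c[2]=.06
env.move_pose(*look(c,.33,.1))
T=toolT();p=optics.read_camera("wrist");save(p,"fin.png")
print(onz(p,optics.cut_out(p,"guide_grip")[0]["uv"],.082,T),c,env.current_time_s())
im=cv2.resize(p["img"],(800,600));cv2.imwrite("pics/fin.png",im[:,:,::-1])
p=optics.read_camera("scene");cv2.imwrite("pics/fins.png",cv2.resize(p["img"][190:310,310:470],(800,600),interpolation=cv2.INTER_CUBIC)[:,:,::-1])
```

```text
eased 0.09921135936700456 0.0005598670831482072 0.011699198552157203 [-11.1099  -1.8531   9.169 ]
0.0008 0.09923281259428281 0.00050375228649252 0.012106646706658342 [-11.0893  -1.0598   5.3605]
0.0015 0.09922241055188895 0.00044774229847222024 0.012558316319488907 [-9.4274 -0.9273  2.0026]
open 0.10102808508468428 0.00039457977011946493 0.012764875892526992 [-0.6373 -0.1453  0.9876]
[0.5028 0.2438 0.082 ] [0.5046 0.2413 0.06  ] 31.1083
```

View pics/fin.png

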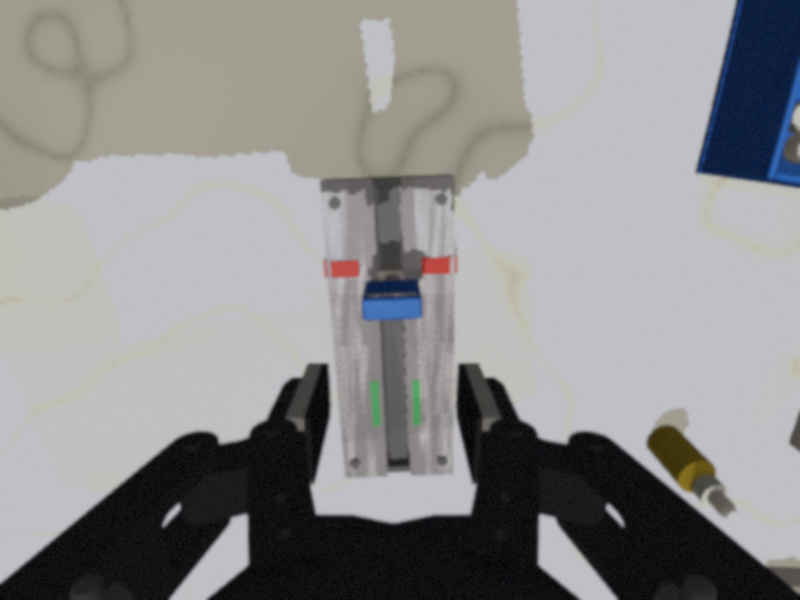

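View pics/fins.png

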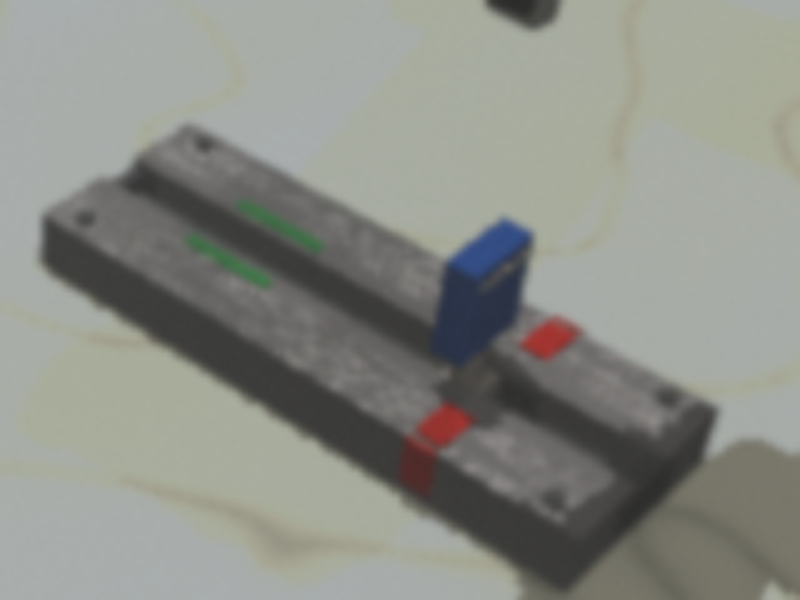

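The guide stands upright, turned across the slot just before the red marks; handle top face is at about (364–421, 297–319) in the enlarged view. One check that it did not spring back.

Run:
```python
from h import *
T=toolT();p=optics.read_camera("wrist")
for uv in((274.7,208.2),(274.7,222.8)):
    e=onz(p,uv,.082,T)-ENT;print(e@u,e@n)
m=cv2.inRange(cv2.cvtColor(p["img"],cv2.COLOR_RGB2HSV),(0,120,60),(10,255,255));m[:,:220]=0;m[:,330:]=0;m[:170]=0;m[200:]=0
ys,xs=np.nonzero(m);l=xs<275
a=(np.array([xs[l].mean(),ys[l].mean()])+[xs[~l].mean(),ys[~l].mean()])/2
e=onz(p,a,.026,T)-ENT;print("red",e@u,e@n)
```

```text
0.10427370248711934 0.0012635958356678957
0.09123586070889254 0.0007859257107455777
red 0.10925197619407716 -0.0004827234021311603
```

Run:
```python
from h import *
c=ENT+.0975*u;c[2]=.082
R=None
a=yaw-np.pi
T0=down(a)
# camera so that the handle is in view, near straight below along u
pos,R=look(c,.31,a)
env.move_pose(pos,R);env.wait(.2)
T=toolT();p=optics.read_camera("wrist");im=p["img"]
cam=(T@np.array(p["tool_from_camera"]))[:3,3]-ENT;print("cam u,n",cam@u,cam@n,cam[2])
m=cv2.inRange(cv2.cvtColor(im,cv2.COLOR_RGB2HSV),(100,120,20),(130,255,255))
k,l,s,ce=cv2.connectedComponentsWithStats(m)
for i in range(1,k):
    e=onz(p,ce[i],.082,T)-ENT
    if s[i,4]>60 and abs(e@u-.0975)<.03:
        print(s[i],ce[i])
        q=np.argwhere(l==i)[:,::-1]
        for row in range(s[i,1]+1,s[i,1]+s[i,3],4):
            xs=q[q[:,1]==row,0];v=[(onz(p,(x,row),.082,T)-ENT)@u for x in(xs.min()-.5,xs.max()+.5)];print(row,np.array(v),np.mean(v), im[row,xs[len(xs)//2]])
x0,y0=int(ce[1:][np.argmax(s[1:,4])][0]),int(ce[1:][np.argmax(s[1:,4])][1])
print(env.current_time_s())
```

```text
cam u,n 0.09457912882476661 0.07227433327613665 0.3100566457938483
[263 174  18  53 830] [271.4627 199.8735]
175 [0.1023 0.0919] 0.09711981791240193 [22 39 78]
179 [0.1031 0.0919] 0.09750453465767289 [18 40 78]
183 [0.1032 0.0911] 0.09714063769545651 [24 47 95]
187 [0.1039 0.0911] 0.09752856630758151 [ 28  62 117]
191 [0.104  0.0911] 0.0975407655785843 [ 33  67 118]
195 [0.104  0.0911] 0.0975531203651584 [ 25  59 115]
199 [0.1033 0.0911] 0.09718372873102385 [ 26  60 116]
203 [0.1033 0.0911] 0.09719484723617938 [ 29  62 117]
207 [0.1034 0.091 ] 0.09720610869211846 [ 27  61 116]
211 [0.1026 0.091 ] 0.09683090100223934 [ 35  65 119]
215 [0.1027 0.091 ] 0.0968408383409512 [ 46  86 149]
219 [0.1035 0.091 ] 0.09724077556569329 [ 58 109 181]
223 [0.1027 0.091 ] 0.09686110215105813 [ 57 108 180]
32.8167
```

The picture puts the handle at 97.3 mm, against 99.2 mm while I leaned on it. That may be calibration error, arm tilt under load or spring-back, so I'll regrip and feel.

Run:
```python
from h import *
P=np.load("P.npy");R=down(yaw-np.pi)
G=P+.0985*u;zr=.0127+OFF
def fm(k=4):
    r=[]
    for _ in range(k): env.wait(.02);r.append(F(f0))
    return np.mean(r,0)
def st(t): 
    f=fm();e=env.current_eef_pos()-ENT;z=env.current_eef_rot()[:,2];print(t,e@u,e@n,e[2]-OFF,f,"tilt mrad",1e3*(z@u),1e3*(z@n))
    return f
f0=0
env.move_gripper(.045)
env.move_pose([G[0],G[1],.13],R)
f0=np.load("f0.npy")
print(env.move_l([G[0],G[1],zr],feed=.06,threshold=6));env.wait(.15)
f0=env.current_force();np.save("f1.npy",f0)
st("before");env.move_gripper(0.);st("closed");print(env.current_gripper_width(),env.current_time_s())
```

```text
False
before 0.09851404749053957 0.0005085068133928861 0.012886230403954313 [-1.2112  0.4833  0.89  ] tilt mrad 0.01774197275727478 0.34346634549553007
closed 0.09852665521316575 0.0004519223788967907 0.01281753291581772 [-0.6791 -0.5098  2.9183] tilt mrad -0.0031987188624458917 0.08548216085577395
0.013252597053952382 35.55
```

Run:
```python
from h import *
P=np.load("P.npy");f0=np.load("f1.npy");S=np.load("S.npy")
def fm(k=4):
    r=[]
    for _ in range(k): env.wait(.02);r.append(F(f0))
    return np.mean(r,0)
def st(t):
    f=fm();e=env.current_eef_pos()-ENT;z=env.current_eef_rot()[:,2];print(round(t,4),e@u,e[2]-OFF,f,"tilt",1e3*(z@u));return f
G=P*1;G[2]=.0127+OFF;s=.0985
G[2]-=.0012;env.move_l(G+s*u,feed=.01);st(s)   # foot clear of the lips again
while s<.104:
    s+=.0005;env.move_l(G+s*u,feed=.01);f=st(s)
    if f[0]<-16.5: break
env.wait(.4);st(s)
s-=.0010;env.move_l(G+s*u,feed=.01);st(s)
for _ in range(6):
    G[2]+=.0004;env.move_l(G+s*u,feed=.01);f=st(s)
    if f[2]<0.7: break
env.move_gripper(.045);st(0)
e=env.current_eef_pos();env.move_l(e+[0,0,.10],feed=.1)
pos,R=look(ENT+.0975*u+[0,0,.082],.31,yaw-np.pi)
env.move_pose(pos,R);env.wait(.2)
T=toolT();p=optics.read_camera("wrist");im=p["img"]
m=cv2.inRange(cv2.cvtColor(im,cv2.COLOR_RGB2HSV),(100,120,20),(130,255,255));m[:,:255]=0;m[:,290:]=0;m[:188]=0;m[225:]=0
v=[]
for row in range(190,222):
    xs=np.nonzero(m[row])[0]
    if len(xs)>8: v.append(np.mean([(onz(p,(x,row),.082,T)-ENT)@u for x in(xs.min()-.5,xs.max()+.5)]))
print(len(v),np.mean(v),env.current_time_s())
```

```text
0.0985 0.09853445060664583 0.012115402483237128 [-1.4334 -2.1899  8.1544] tilt 0.02257506765632719
0.099 0.09862949165662974 0.012107987282170551 [-3.9162 -2.3779  8.4226] tilt -0.7179954027657763
0.0995 0.09873503797252604 0.012122615669836703 [-5.8394 -2.7231  8.9312] tilt -1.435750206302322
0.1 0.0988427469190525 0.012138152669753183 [-7.8837 -2.8598  8.984 ] tilt -2.144340577170482
0.1005 0.09892061611751757 0.012131613982097743 [-10.4831  -3.2103  10.004 ] tilt -2.913473755406302
0.101 0.09904371280827308 0.012149233395609652 [-13.0958  -3.2597  10.4237] tilt -3.6253489378072072
0.1015 0.09917133329163035 0.012149505818647655 [-14.7854  -3.2806   9.8934] tilt -4.265197886693293
0.102 0.09935190561011686 0.012177545037763048 [-17.1427  -4.0591  11.0157] tilt -4.857968852891026
0.102 0.09931512697914013 0.012179197653429383 [-16.5065  -3.7916  11.0656] tilt -4.864942663020456
0.101 0.09912690510258845 0.012125790253187663 [-12.4191  -3.2054   9.9419] tilt -3.450140546442341
0.101 0.09909519138797261 0.012237366891957396 [-12.2661  -2.6625   7.103 ] tilt -3.434796549884578
0.101 0.09911449666748105 0.012331786282571922 [-12.3011  -0.8664   4.0924] tilt -3.366289693384257
0.101 0.09913253459786474 0.012535521308451203 [-12.0707   0.0354   2.3285] tilt -3.35935225046064
0.101 0.09910281215995113 0.012816498503323212 [-11.7054   0.0528   0.5708] tilt -3.364435842122075
0 0.10112703055648281 0.013120903005895149 [-0.6153  0.3015 -0.0634] tilt 0.08693325816874918
32 0.09732541316841484 42.275
```

The push was stiff from the start, so the guide was already against the solid stop. The difference was camera offset and arm tilt. Handing in.

```bash
python3 -c "
from rig import env
print(env.hand_in(),env.current_time_s())"
```

```text
the job is handed in; nothing more can be done
the job is handed in; nothing more can be done
```

I handed the job in at about 42 s: the guide is upright, turned across and held under the lips, with the stop pushed solid and leaned on at about 10 N. No verdict came back, and I regripped and leaned on it a second time to confirm it had not sprung back.

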